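# Centre the stone's stand on its plinth

### The arm

A 6-joint arm with a two-finger parallel gripper is mounted at the origin on the work surface. World frame = base frame: x ahead of the robot, y to its left, z up, the work surface at z = 0. Lengths are in mm, angles in rad, forces in N, time in s.
With the tool pointing down it reaches from about 300 to 775 mm from the base axis. Payload 14.6 kg.
Tool frame: the origin (TCP) lies at the very end of the fingers, on their centre line; the grasp point (between the pads) lies 19 mm behind it (grip_point_offset is the distance from the TCP to the grasp point, in mm); z points along the fingers, y is the line along which they close (so a half turn about z gives the same grasp; the last joint's range is limited). The gripper opens to 94 mm and grips with 3 to 60 N. Pads are 16 mm wide; open, the fingers measure 119 mm over their backs; the gripper's body (75 mm by 177 mm) begins 78 mm behind the grasp point.
Start: joints at [-1.264, 0.3, 1.521, -0, 1.321, -0.067], TCP at [200.828, -512.013, 171.946] pointing down, gripper open.
Joint ranges: [-3.03, 3.03], [-0.79, 2.21], [0.23, 2.52], [-1.04, 4.18], [0, 3.07], [-2.55, 2.55]. Speed limits (rad/s): [2.22, 2.22, 2.57, 3.14, 3.14, 3.14].

### API

Orientations are given as [roll, pitch, yaw] about the fixed x, y, z axes, in that order (R = Rz(yaw) Ry(pitch) Rx(roll)).
In Python, from cell import read_state, camera, camera_info, sign_off, grip_point_offset gives the robot as it stands.
- The arm moves only by the shell command python3 -m handwheel 'ROWS' [FORCE]. ROWS is text: rows parted by semicolons, each of 5 numbers parted by spaces: the shift along the world's x, y, z in units of 40 mm (1.0 is 40 mm), then the turn about the world's z in units of 5 degrees (1.0 is 5 degrees), then the closure, from 0 (fully open) to 1 (shut). In form: dx dy dz yaw gripper; .... A call has 1 to 12 rows; each row shifts and turns the commanded pose from where the row before left it; what a row does not reach is not made up. A row lasts 1/12 s, in which the tool goes at most 41.7 mm and 7.16 degrees, less where a joint would pass 70% of its speed; a pose out of reach is approached as far as the arm can. A call is refused whole if a number of a shift passes 1 or a number of a turn 1, either way. A call with a gripper value outside its range is refused whole. The fingers move at their own pace and stop on an object; FORCE is the grip in N (left out, the last holds). Time passes only in rows, so rows that do not move let the fingers close. It gives the time, the measured TCP pose, the force, the opening and the grip force at its end, in the units of the state.
- read_state(): the state, without advancing time (a new reading comes with each control period).
- camera(name): name is "scene" or "top"; returns (picture, depth): 480x640x3 uint8, red, green, blue; 480x640 float32, mm along the optical axis (not along the pixel's ray), 0 where there is no reading.
- camera_info(name): a dict with "intrinsics" (3x3 intrinsics, pixels), "world_from_camera" (4x4, takes a point from camera to world coordinates). Camera axes: x right, y down, z forward; pixel columns grow to the right and rows downward; lengths in mm; the calibration is good to about 2 mm. A picture is of the moment at which its call begins. camera_info takes no time and is no camera call.
- sign_off(): hands the job in; it is judged then, once.
The state is a dict: "clock": time; "joints": joint angles; "qd": joint speeds; "effort": joint torques, N m; "eef_pos": TCP position; "eef_rot": TCP orientation; "wrist_force": force on the tool from outside, world axes, zero at the start; "moment": the same for the moment, N m; "finger_gap": finger opening in mm; "finger_force": force on a finger pad.
Only numpy, scipy, OpenCV 4.12 (cv2) and the standard library are available. Lean on these libraries where they do the work, as an engineer would, in place of code of your own. Each camera call takes 0.05 s, during which the arm holds its last target. There are 200 camera calls.

### The job

The little cup stand with the ball-shaped stone on it stands off-centre on the round wooden plinth. With light taps or nudges of the fingertips, centre the stand in the middle of the plinth's top, upright with the stone still sitting on it, then take the hand away. Do not grip, lift, tip or hit the stand or the stone hard, and leave the stand on the square block and everything else on the counter alone.

Things in the scene. Friction and masses are not known exactly. Their poses are not given: they have to be found in the camera images.
- plinth: Round wooden plinth, a plain upright cylinder 120 mm in diameter and 50 mm high with a flat, unmarked top; fixed to the counter. Its origin is the centre of its underside, on the counter.
- plinth_top (a point): Centre of the round plinth's flat top, 50 mm above the counter: the spot over which the stand has to be centred.
- stand: The loose stand to be centred: dark steel, 0.16 kg; foot 44 mm in diameter, 12 mm thick; stem 12 mm wide, 8 mm high; cup 25 mm in diameter, rim 26.5 mm up; 54 mm high with its stone. Top-heavy: pushed at the foot it slides (1 to 2 N), pushed high up it may tip. Origin: centre of the foot's underside, z up. Starts 20 to 31 mm off-centre, in any direction, wholly on the plinth.
- stand_seat (a point): The point 39 mm above the stand's underside on its axis where the centre of the stone is while the stone sits properly in the cup.
- stone: Rough round stone, a ball 30 mm in diameter (about 0.04 kg), resting loose on the cup of the stand, held by nothing but its weight. Origin at its centre.
- stand2: Bystander: an equal stand on a square wooden block (100 by 100 mm, 30 mm high), carrying an equal stone and already centred. Origin at the centre of its underside.
- stone2: Bystander: equal ball-shaped stone, 30 mm in diameter, on that second stand. Origin at its centre.
- rock_a: Bystander: broken rock about 75 by 55 by 40 mm high lying on the counter between plinth and block, nearer the robot. Origin under its middle.
- rock_b: Bystander: broken rock about 60 by 52 by 38 mm high lying on the counter between plinth and block, farther from the robot. Origin under its middle.
- rock_c: Bystander: broken rock about 80 by 58 by 42 mm high beyond plinth and block. Origin under its middle.
- mug: Bystander: white mug, 76 mm in diameter and 85 mm high, on the robot's left. Origin under its middle.
- brush: Bystander: brush lying flat on the robot's right. Origin on its underside.
- lens: Bystander: hand lens lying flat, 60 mm in diameter and 10 mm thick with a 75 mm handle, beyond plinth and block on the robot's left. Origin under the lens.
There are look-alikes about, which are no part of the job. Leave any blue look-alike of the stand alone.

How it is judged:
By the outcome, as a careful person would: the job done as asked, in the order asked, and still so for the second after the job is handed in, with the robot touching nothing.
It also fails if it takes over 48 s, if anything falls off the work surface, if the arm or the gripper's body presses on something with over 40 N, if the wrist force passes 120 N, or if a joint passes its speed limit or range.

## Working session

There is one attempt and no reset: what is moved stays moved. The work goes in short steps, Python scripts to look and compute and a shell command to move; the robot and the scene stay as the last step left them, time stands still between calls to the robot, and variables do not carry over. Pictures are saved under pics/ and viewed, at most 10 in all, crops included, and the job is handed in when it is done.

```bash
mkdir -p pics; ls; python3 - <<'E'
from cell import *
import cv2,numpy as np
for n in("top","scene"):
    p,d=camera(n); cv2.imwrite(f"pics/{n}0.png",p[:,:,::-1]); np.savez(f"{n}0.npz",p=p,d=d)
    i=camera_info(n); print(n,np.round(i["intrinsics"],1).tolist(),np.round(i["world_from_camera"],3).tolist())
s=read_state();print(s["clock"],s["eef_pos"],s["eef_rot"],s["finger_gap"],s["wrist_force"])
E
```

```text
pics
top [[462.3, 0.0, 315.2], [0.0, 462.3, 234.6], [0.0, 0.0, 1.0]] [[0.009, -0.981, 0.196, 447.373], [-1.0, -0.015, -0.026, 12.011], [0.028, -0.195, -0.98, 944.121], [0.0, 0.0, 0.0, 1.0]]
scene [[521.4, 0.0, 326.7], [0.0, 521.4, 229.9], [0.0, 0.0, 1.0]] [[-0.138, 0.648, -0.749, 1442.72], [0.99, 0.102, -0.095, 94.781], [0.015, -0.754, -0.656, 827.152], [0.0, 0.0, 0.0, 1.0]]
0.1 [ 200.75707505 -511.76422522  171.42611903] [-3.14054731e+00 -8.59480373e-05  3.73806585e-01] 94.33519069712871 [ 0.28515914 -0.54274704  0.49024603]
```

View pics/top0.png

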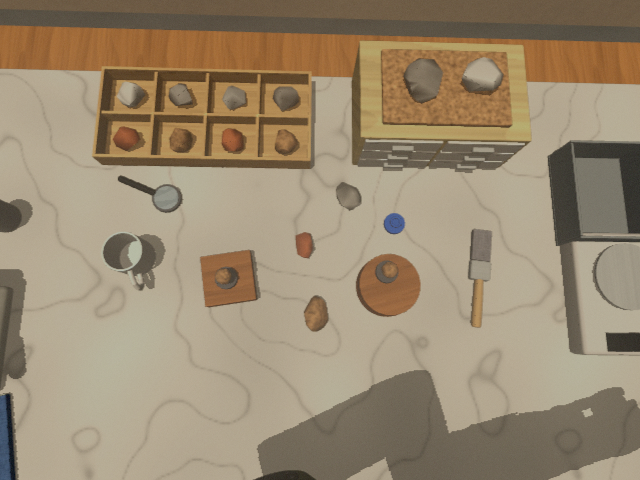

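View pics/scene0.png

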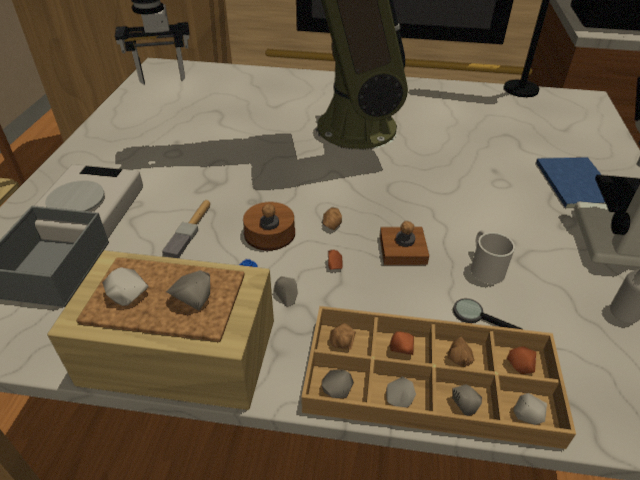

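Top view: round plinth at (390,284) with its stone-bearing stand at (388,270). Candidates are that stand, the stand on the square block (227,278) and the blue look-alike (394,223). By the description I want the dark stand on the round plinth. The scene view agrees: plinth at (269,226), block at (404,245).

```bash
cat > h.py <<'E'
from cell import *
import cv2,numpy as np
def ray(n,u,v,z):
    i=camera_info(n);K=i["intrinsics"];T=np.array(i["world_from_camera"])
    r=T[:3,:3]@np.linalg.solve(np.array(K),[u,v,1.]);o=T[:3,3]
    return (o+r*(z-o[2])/r[2])[:2]
def pix(n,P):
    i=camera_info(n);T=np.linalg.inv(np.array(i["world_from_camera"]));q=np.array(i["intrinsics"])@(T[:3,:3]@np.array(P)+T[:3,3]);return q[:2]/q[2]
def cloud(n,d):
    i=camera_info(n);K=np.array(i["intrinsics"]);T=np.array(i["world_from_camera"])
    v,u=np.mgrid[:480,:640];P=np.stack([(u-K[0,2])/K[0,0]*d,(v-K[1,2])/K[1,1]*d,d],-1)
    return P@T[:3,:3].T+T[:3,3]
def circ(xy):
    A=np.c_[2*xy,np.ones(len(xy))];s=np.linalg.lstsq(A,(xy**2).sum(1),rcond=None)[0]
    return s[:2],np.sqrt(s[2]+s[:2]@s[:2])
E
python3 - <<'E'
from h import *
out=[]
for n,b in(("top",(350,235,430,325)),("scene",(235,190,305,255))):
    f=np.load(n+"0.npz");p,d=f["p"],f["d"];x0,y0,x1,y1=b
    c=p[y0:y1,x0:x1,::-1];out.append(cv2.resize(c,(400,480),interpolation=cv2.INTER_NEAREST))
    X=cloud(n,d)[y0:y1,x0:x1];z=X[...,2]
    print(n,"z hist",np.histogram(z,bins=[-10,5,20,40,46,54,58,66,75,85,95,110])[0])
    h=cv2.cvtColor(np.ascontiguousarray(c),cv2.COLOR_BGR2HSV)
    for l,(a,e) in dict(top=(44,56),foot=(57,67),stone=(82,112)).items():
        m=(z>a)&(z<e);q=X[m];
        if len(q)<5: continue
        hull=cv2.convexHull(q[:,:2].astype(np.float32))[:,0]
        print(n,l,len(q),q.mean(0).round(1),"encl",cv2.minEnclosingCircle(hull), "med hsv",np.median(h[m],0))
    print("pixHSV centre rows")
cv2.imwrite("pics/crop0.png",np.hstack(out))
E
```

```text
top z hist [4005  113   76   59 2505    5  200    0    1   38  164]
top top 2542 [ 526.6 -158.5   49.5] encl ((531.3269653320312, -157.77796936035156), 60.00425720214844) med hsv [ 13. 142. 147.]
top foot 201 [ 550.2 -144.7   61.4] encl ((554.2550659179688, -150.33226013183594), 21.968332290649414) med hsv [16. 54. 99.]
top stone 202 [ 552.9 -148.7   98.2] encl ((553.5184936523438, -149.59999084472656), 14.648567199707031) med hsv [ 15. 124. 138.]
pixHSV centre rows
scene z hist [2426  301  317  104 1012   43  152   15   27   49   82]
scene top 1080 [ 538.5 -157.8   50.5] encl ((531.843505859375, -157.60272216796875), 62.16188430786133) med hsv [ 13. 167. 120.]
scene foot 157 [ 561.1 -149.4   62.3] encl ((554.3600463867188, -150.9332275390625), 23.04652214050293) med hsv [18. 36. 44.]
scene stone 137 [ 561.4 -149.6   96.4] encl ((557.1455078125, -150.75643920898438), 14.332074165344238) med hsv [ 15. 145. 114.]
pixHSV centre rows
```

View pics/crop0.png

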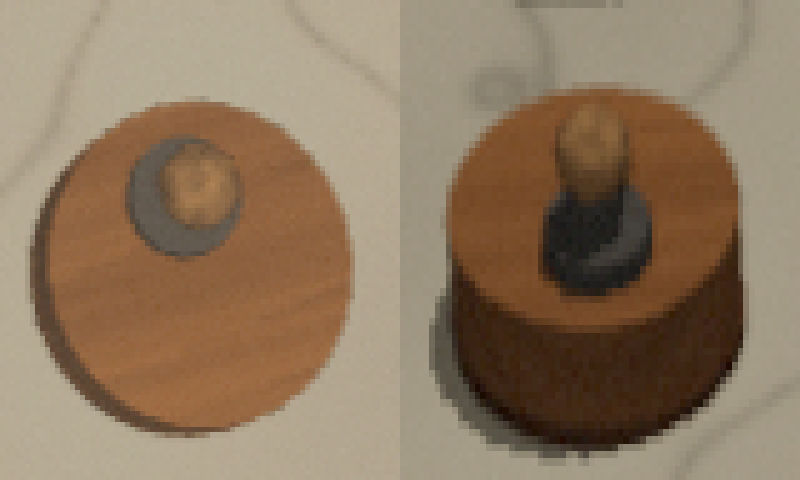

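The crop confirms it: dark steel foot and stone on the round plinth. Plinth centre is about (531.5,-157.7) and the stand about (554.3,-150.4). The stand therefore needs about 24 mm along (-22.8,-7.3). I'll shut the fingers and approach from the far side, high up.

```bash
python3 -m handwheel '0.6 0.58 0 -0.1 1;0.6 0.58 0 -0.1 1;0.6 0.58 0 -0.1 1;0.6 0.58 0 -0.1 1;0.6 0.58 0 -0.1 1;0.6 0.58 0 -0.1 1;0.6 0.58 0 -0.1 1;0.6 0.58 0 0 1' 5; python3 -m handwheel '0.6 0.58 0 0 1;0.6 0.58 0 0 1;0.6 0.58 0 0 1;0.6 0.58 0 0 1;0.6 0.58 0 0 1;0.6 0.58 0 0 1;0.6 0.58 0 0 1;0.6 0.58 0 0 1;0 0 0 0 1;0 0 0 0 1'
```

```text
clock: 0.77
eef_pos: [393.7, -325.0, 171.8]
eef_rot: [-3.141, 0.0, 0.312]
wrist_force: [0.6, -0.9, -1.3]
finger_gap: 43.8
finger_force: 0.0
clock: 1.6
eef_pos: [585.2, -139.7, 171.1]
eef_rot: [-3.141, 0.001, 0.315]
wrist_force: [-0.6, 0.1, 0.0]
finger_gap: 0.4
finger_force: 0.0
```

```bash
python3 -m handwheel '0.32 0.09 0 0 1;0 0 0 0 1;0 0 -0.6 0 1;0 0 -0.6 0 1;0 0 -0.6 0 1;0 0 -0.5 0 1;0 0 -0.3 0 1;0 0 -0.28 0 1;0 0 0 0 1;0 0 0 0 1'; python3 - <<'E'
from h import *
p,d=camera("scene");q=p[150:300,170:370,::-1];cv2.imwrite("pics/s1.png",cv2.resize(q,(800,600)))
E
```

```text
clock: 2.43
eef_pos: [597.6, -137.6, 57.2]
eef_rot: [3.141, -0.0, 0.312]
wrist_force: [-0.4, -0.3, -0.1]
finger_gap: 0.8
finger_force: 0.0
```

View pics/s1.png

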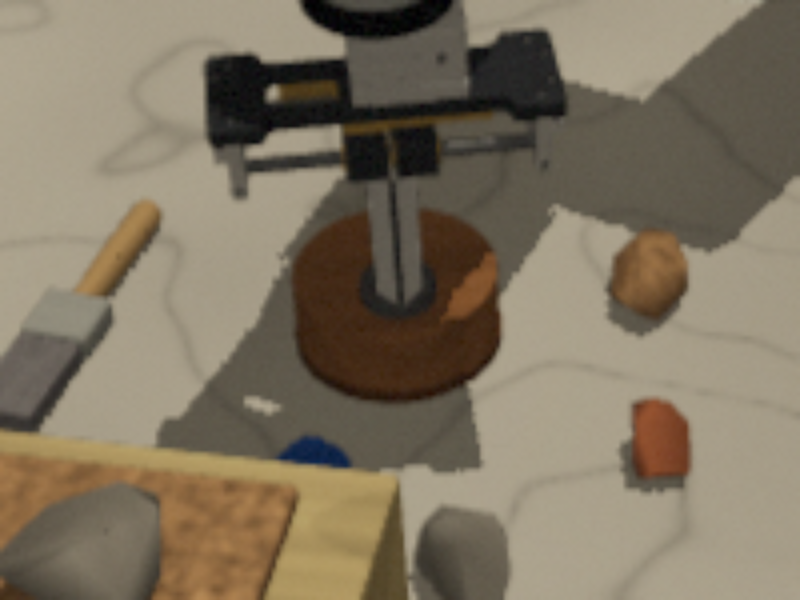

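The fingers (crop 400,290) stand clear behind the foot, which sits at about (397,290). Now a slow nudge towards the robot at foot height, stopping a few mm short.

```bash
python3 -m handwheel '-0.05 -0.015 -0.04 0 1;-0.05 -0.015 0 0 1;-0.05 -0.015 0 0 1;-0.05 -0.015 0 0 1;-0.04 -0.013 0 0 1;-0.025 -0.008 0 0 1;-0.025 -0.008 0 0 1;-0.025 -0.008 0 0 1;-0.025 -0.008 0 0 1;-0.025 -0.008 0 0 1;-0.025 -0.008 0 0 1;-0.025 -0.008 0 0 1'; python3 -m handwheel '-0.025 -0.008 0 0 1;-0.025 -0.008 0 0 1;-0.025 -0.008 0 0 1;-0.025 -0.008 0 0 1;-0.025 -0.008 0 0 1;-0.025 -0.008 0 0 1;-0.025 -0.008 0 0 1;-0.025 -0.008 0 0 1;-0.025 -0.008 0 0 1;-0.025 -0.008 0 0 1;-0.025 -0.008 0 0 1;0 0 0 0 1'
cat > m.py <<'E'
from h import *
p,d=camera("top");X=cloud("top",d)[235:325,350:430];z=X[...,2]
near=np.hypot(X[...,0]-531.4,X[...,1]+157.7)<62
for l,(a,e) in dict(top=(44,56),foot=(58,66),stone=(85,108)).items():
    m=near&(z>a)&(z<e);q=X[m][:,:2].astype(np.float32);print(l,len(q),cv2.minEnclosingCircle(q))
E
python3 m.py
```

```text
clock: 3.48
eef_pos: [581.0, -142.4, 55.2]
eef_rot: [3.142, -0.0, 0.313]
wrist_force: [0.4, 0.1, -0.1]
finger_gap: 0.2
finger_force: 0.0
clock: 4.48
eef_pos: [569.9, -146.0, 55.1]
eef_rot: [-3.142, 0.0, 0.313]
wrist_force: [1.4, -0.4, -0.6]
finger_gap: 0.2
finger_force: 0.4
top 23 ((519.2306518554688, -103.44255828857422), 8.590612411499023)
foot 0 ((0.0, 0.0), 0.0)
stone 0 ((0.0, 0.0), 0.0)
```

```bash
python3 -m handwheel '-0.025 -0.008 0 0 1;-0.025 -0.008 0 0 1;-0.025 -0.008 0 0 1;-0.025 -0.008 0 0 1;-0.025 -0.008 0 0 1;-0.025 -0.008 0 0 1;-0.025 -0.008 0 0 1;-0.02 -0.008 0 0 1;0 0 0 0 1'; python3 -m handwheel '0.1 0.03 0 0 1;0.3 0.1 0 0 1;0.4 0.13 0 0 1;0 0 0.9 0 1;0 0 0.9 0 1;0 0 0.9 0 1;0 -0.9 0 0 1;0 -0.9 0 0 1;0 -0.9 0 0 1;0 -0.9 0 0 1;0 -0.9 0 0 1;0 0 0 0 1'; python3 m.py
```

```text
clock: 5.28
eef_pos: [562.1, -148.5, 55.2]
eef_rot: [-3.142, 0.0, 0.313]
wrist_force: [0.4, -0.5, 0.2]
finger_gap: 1.0
finger_force: 0.4
clock: 6.28
eef_pos: [592.9, -323.6, 162.1]
eef_rot: [3.142, 0.001, 0.308]
wrist_force: [-0.8, -0.3, 0.5]
finger_gap: 0.9
finger_force: 0.0
top 2539 ((531.4828491210938, -157.9035186767578), 60.116268157958984)
foot 195 ((539.460205078125, -155.5536346435547), 21.894514083862305)
stone 203 ((539.3640747070312, -155.0509796142578), 14.84965991973877)
```

Stand is still upright, with (8.0, 2.4) mm left. Contact occurs with the TCP 23.7 mm from the stand axis, so the final TCP should be about (554.2,-151.0). One more nudge.

```bash
python3 -m handwheel '0 0.9 0 0 1;0 0.9 0 0 1;0 0.9 0 0 1;0 0.9 0 0 1;0 0.9 0 0 1;0 0.06 0 0 1;0 0 -0.8 0 1;0 0 -0.8 0 1;0 0 -0.6 0 1;0 0 -0.46 0 1;0 0 0 0 1;0 0 0 0 1'
```

```text
clock: 7.33
eef_pos: [594.0, -135.2, 56.7]
eef_rot: [-3.141, 0.001, 0.313]
wrist_force: [-0.3, -0.5, -0.0]
finger_gap: 0.4
finger_force: 0.0
```

```bash
python3 -m handwheel '-0.05 -0.024 -0.03 0 1;-0.05 -0.024 0 0 1;-0.05 -0.024 0 0 1;-0.05 -0.024 0 0 1;-0.05 -0.024 0 0 1;-0.05 -0.024 0 0 1;-0.05 -0.024 0 0 1;-0.05 -0.024 0 0 1;-0.05 -0.024 0 0 1;-0.05 -0.024 0 0 1;-0.05 -0.024 0 0 1;0 0 0 0 1'
```

```text
clock: 8.33
eef_pos: [571.9, -146.4, 55.5]
eef_rot: [-3.142, 0.0, 0.313]
wrist_force: [-0.6, 0.1, -0.4]
finger_gap: 0.7
finger_force: 0.0
```

```bash
python3 -m handwheel '-0.026 -0.007 0 0 1;-0.026 -0.007 0 0 1;-0.026 -0.007 0 0 1;-0.026 -0.007 0 0 1;-0.026 -0.007 0 0 1;-0.026 -0.007 0 0 1;-0.026 -0.007 0 0 1;-0.026 -0.007 0 0 1;-0.026 -0.007 0 0 1;-0.026 -0.007 0 0 1;-0.026 -0.007 0 0 1;-0.026 -0.007 0 0 1'; python3 -m handwheel '-0.026 -0.007 0 0 1;-0.026 -0.007 0 0 1;-0.026 -0.007 0 0 1;-0.026 -0.007 0 0 1;-0.026 -0.007 0 0 1;0 0 0 0 1'; python3 -m handwheel '0.1 0.03 0 0 1;0.3 0.1 0 0 1;0.4 0.13 0 0 1;0 0 0.9 0 1;0 0 0.9 0 1;0 0 0.9 0 1;0 -0.9 0 0 1;0 -0.9 0 0 1;0 -0.9 0 0 1;0 -0.9 0 0 1;0 -0.9 0 0 1;0 0 0 0 1'; python3 m.py; python3 m.py; python3 -c "
from h import *
o=[]
for n,b in(('top',(350,235,430,325)),('scene',(235,190,305,255))):
    p,d=camera(n);o.append(cv2.resize(p[b[1]:b[3],b[0]:b[2],::-1],(400,480)))
cv2.imwrite('pics/f1.png',np.hstack(o))"
```

```text
clock: 9.33
eef_pos: [559.8, -149.6, 55.7]
eef_rot: [3.141, -0.0, 0.313]
wrist_force: [1.4, 0.2, 0.8]
finger_gap: 0.3
finger_force: 0.6
clock: 9.83
eef_pos: [554.4, -151.0, 55.5]
eef_rot: [-3.142, 0.0, 0.313]
wrist_force: [0.6, -0.7, 0.6]
finger_gap: 0.3
finger_force: 0.4
clock: 10.83
eef_pos: [585.3, -326.1, 162.5]
eef_rot: [3.142, 0.001, 0.308]
wrist_force: [0.7, -0.5, -0.2]
finger_gap: 0.7
finger_force: 0.0
top 2534 ((531.1839599609375, -158.1869354248047), 60.0333366394043)
foot 196 ((531.9985961914062, -157.805908203125), 21.818235397338867)
stone 210 ((531.384765625, -157.74539184570312), 15.20953369140625)
top 2541 ((531.1217651367188, -158.1306915283203), 60.133750915527344)
foot 193 ((531.9529418945312, -158.01853942871094), 21.774078369140625)
stone 209 ((531.53076171875, -157.89564514160156), 14.950705528259277)
```

View pics/f1.png

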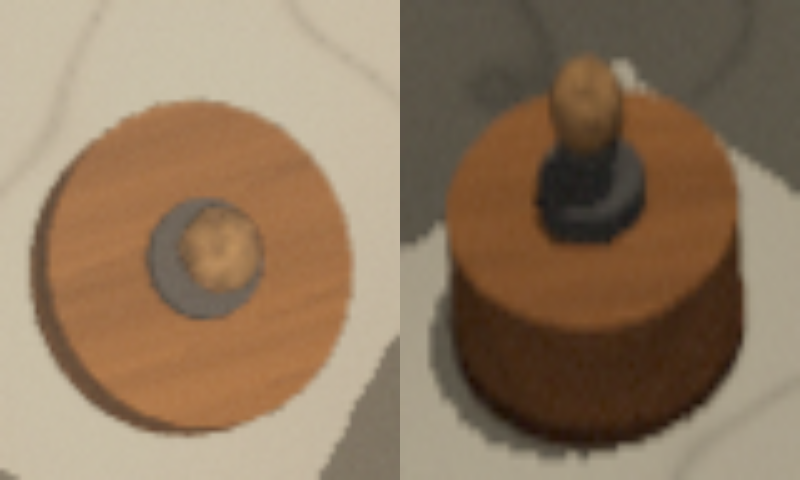

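The pictures show the foot (205,258) in the middle of the top (200,265) in the top view, with the stone seated and upright in both. The remaining offset is under 1 mm and the hand is clear, so I'm handing it in.

```bash
python3 -c "
from cell import *
print(sign_off())"
```

```text
the job is handed in; nothing more can be done
None
```

I centred the stand on the plinth to within about 1 mm by the top camera, upright with its stone seated and the hand well clear; the job is handed in after about 11 s of robot time.

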